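Feed a vial carrier through the sprung gate of a reader

TASK

Load the carrier with the four vials into the reader: slide it along the feed lane, its nose pushing the spring gate open and its side holding the gate aside as it passes, gently on until it is fully home against the end stop with the stop's plunger pushed in. Then let go and leave it there, the gate sprung shut behind it, all four vials still in their pockets, the carrier kept upright all the way and everything else on the bench left where it stands.

Things in the scene. Friction and masses are not known exactly. Their poses are not given: they have to be found in the camera images.
- carrier: Grey plastic strip carrier with four white screw-cap vials in a row; 0.2 to 0.4 kg, 124 mm long (x), alike at both ends: either may lead. Origin: centre of its underside, z up. Foot 38 wide, 6 high, 100 long, then 22 wide out to x = +-60. Body 26 wide, z 6 to 40; noses taper from 26 wide at x = +-49 to 10 at x = +-62. Upright plate handle on the middle, see carrier_grip.
- carrier_grip (a point): On the carrier's handle, 70 mm above its underside, over its origin; axes as the carrier's. The handle is a plate 24 long (x), 10 thick (y), from 40 to 86 mm above the underside, to be pinched from above across its 10 mm. The nearest vials stand 26 mm along x from it, tops 10 mm below this point.
- vial1: Vial at x = -42 of the carrier: 12 mm across, 48 tall, loose in a pocket 13.5 square; origin: centre of its underside, which stands 12 mm above the carrier's underside; its top is 60 mm above it.
- vial2: Same vial, at x = -26 of the carrier.
- vial3: Same vial, at x = 26 of the carrier.
- vial4: Same vial, at x = 42 of the carrier.
- reader: White bench reader, fixed: deck 20 mm high (x -60 to 405, y -125 to 65), an open-topped feed lane along its x axis, a housing 120 high from x = 280 on, a scan head beside the lane (x 97 to 213, y -110 to -65, top z = 56). Origin: at bench level under the middle of the lane's mouth; +x is the feed direction, +y the gate's hinge side, z up.
- lane_mouth (a point): Middle of the lane's mouth, on the lane floor, 20 mm above the bench; axes as the reader's. The floor is level. Rails, inner faces at y = +-20.5 (1.5 mm beside the carrier's foot each side), 12 high, run from x = 0 to 250. In front of them, guides of the same height flare out to y = +-29 at x = -34.
- lane_lips (a point): Middle of the lane floor at reader x = 105, z = 20. From here on the rails carry lips reaching inward to y = +-15.5, their underside 9 mm above the floor: the carrier's foot (6 high) enters from the mouth and slides under them, and cannot be lowered in from above.
- stop_near (a point): Middle of the lane at the end stop's nearest place: reader x = 205, z = 44. The stop, a steel block with a stiff rubber buffer (22 wide, z 34 to 54; gives 1 mm per 8 N), is clamped on a slotted bracket, its face anywhere from here to 30 mm further in: feel for it. Nose on the face = home (carrier origin at x = 143 to 173). 5 to 10 N seats it; over 15 N strains the switch. The clamp does not slip.
- gate (a joint): Angle of the steel gate: 0 shut across the lane, grows as it swings inward (to reader +x), at most 1.7 rad; not outward. Sheet on an upright sprung pin at reader x = 40, y = 26. Resists the nose with 2 to 4 N; then bears on the carrier's side at about 1.25 rad, about 2.5 N towards reader -y, until the tail is 37 mm past the pin (carrier origin at about x = 139), and springs shut.
- gate_edge (a point): Middle of the gate's free upright edge, 46 mm above the bench; shut, it lies at reader x = 40, y = -12. The gate stands from 33 to 59 mm above the bench.
- plunger (a joint): Travel of the round plunger (8 mm across) in the middle of the stop's face, 44 mm above the bench: 0 when out (6 mm proud of the face), 0.006 m when pushed flush. Light spring, about 0.5 N, which the carrier's own friction resists.
- spare: Empty grey carrier, a bystander: 94 mm long, 38 wide, 40 high, no handle and no vials. Origin: centre of its underside, x along its length.
- vial_block: Blue block of vials, a bystander: 100 x 210 mm (x, y), 60 high. Origin: centre of its underside.
- pipette: Black hand pipette lying down, a bystander: about 250 long (x), 30 wide, 26 high. Origin: on the bench near its middle.
- tip_box: Grey box of pipette tips with white lid, a bystander: 87 x 124 mm (x, y), 77 high. Origin: centre of its underside.
- beaker: Glass beaker, a bystander: 70 across, 85 high. Origin: centre of its underside.
- flask: Clear plastic bottle, white cap, a bystander: 60 across, 130 high. Origin: centre of its underside.
- tube50: White capped centrifuge tube standing, a bystander: 31 across, 102 high. Origin: centre of its underside.
Mind the look-alikes: they are no part of the job. What is shaped like the carrier but blue is not meant.

How it is judged:
On the way, in this order (a step that is already met when the one before it is completed fails the run):
1. the carrier, in the lane, holds the gate open as it passes (value of joint gate above 1 rad and x of carrier in the frame of reader between 0 and 0.136 m and y of carrier in the frame of reader between -0.006 and 0.006 m and z of carrier in the frame of reader between 0.016 and 0.026 m and contact force between carrier and reader above 0.5 N), for 0.2 s.
2. the carrier is past the gate and the gate has swung shut behind it (value of joint gate below 0.08 rad and x of carrier in the frame of reader above 0.136 m and y of carrier in the frame of reader between -0.006 and 0.006 m and z of carrier in the frame of reader between 0.016 and 0.026 m), for 0.2 s.
At the end, for the whole second after the job is handed in: The carrier rests released in the lane, upright and straight (0.06, 0.08 rad; 4 mm of the middle), its nose on the stop, plunger in at least 4.5 of 6 mm; the gate is shut (under 0.08 rad); all four vials stand in their pockets (within 6 mm of their seat) (value of joint plunger above 0.0045 m and value of joint gate below 0.08 rad and x of carrier in the frame of reader between 0.138 and 0.178 m and y of carrier in the frame of reader between -0.004 and 0.004 m and z of carrier in the frame of reader between 0.017 and 0.023 m and angle between the x axis of carrier and the x axis of reader, either way round below 0.08 rad and angle between carrier's own z axis and vertical below 0.06 rad and z of vial1 in the frame of carrier between 0.008 and 0.018 m and z of vial2 in the frame of carrier between 0.008 and 0.018 m and z of vial3 in the frame of carrier between 0.008 and 0.018 m and z of vial4 in the frame of carrier between 0.008 and 0.018 m and linear speed of carrier below 0.01 m/s); the robot touches nothing.
It fails at once if in the lane, the carrier is pushed against the reader with more than 15 N (contact force between carrier and reader above 15 N and x of carrier in the frame of reader above -0.02 m).
It fails at once if the carrier is tilted by more than 0.35 rad (angle between carrier's own z axis and vertical above 0.35 rad).
It fails at once if a bystander is moved by more than 20 mm (distance of any of spare, vial_block, pipette, tip_box, beaker, flask, tube50 from where it was at the start of the episode above 0.02 m).
It also fails if it takes over 48 s, if anything falls off the work surface, if the arm or the gripper's body presses on something with over 40 N, if the wrist force passes 120 N, or if a joint passes its speed limit or range.

ROBOT

A 7-joint arm with a two-finger parallel gripper is mounted at the origin on the work surface. World frame = base frame: x ahead of the robot, y to its left, z up, the work surface at z = 0. Lengths are in m, angles in rad, forces in N, time in s.
With the tool pointing down it reaches from about 0.35 to 0.9 m from the base axis. Payload 7.2 kg.
Tool frame: the origin (TCP) lies between the finger pads; the fingertips stand 25 mm ahead of it and the grasp point (between the pads) lies 6 mm ahead of it; x points along the fingers, z is the direction in which the jaws open and shut, and the axes are right-handed (so a half turn about x gives the same grasp; the last joint's range is limited). The gripper opens to 88 mm and grips with 3 to 60 N. Pads are 20 mm wide; open, the fingers measure 115 mm over their backs; the gripper's body (75 mm by 178 mm) begins 61 mm behind the grasp point.
Start: joints at [1.126, 0.411, -0.013, 1.596, 0.006, 1.134, -0.082], TCP at [0.23, -0.581, 0.22] pointing down, gripper open.
Joint ranges: [-2.95, 2.95], [-0.29, 1.99], [-1.47, 1.44], [0.14, 2.54], [-1.03, 4.17], [0.13, 1.85], [-2.86, 2.86]. Speed limits (rad/s): [2.39, 2.39, 3.01, 3.01, 3.14, 3.14, 3.14].

INTERFACE

Orientations are given as a rotation vector (axis times angle).
In Python, from plant import sensors, cams, order gives the robot as it stands.
- The arm moves only by the shell command python3 -m jog 'ROWS' [OPENING]. ROWS is JSON, a list of rows, each a list of 2 entries, a list of its own where there are three numbers: the shift along the world's x, y, z in cm, then the turn about the world's z in rad. A call has 1 to 20 rows; each row is the pose to reach, as a shift and turn from the pose commanded when the call began; what a row does not reach only later rows make up. A row lasts 1/10 s, in which the tool goes at most 50 mm and 8.59 degrees, less where a joint would pass 70% of its speed; a pose out of reach is approached as far as the arm can. A call with a gripper value outside its range is refused whole. OPENING is the closure, from -1 (fully open) to 1 (shut), set as the call begins (- or left out, the last holds). The fingers move at their own pace and stop on an object; the grip force is fixed at half the most. Time passes only in rows, so rows that repeat a pose let the fingers close. It gives the time, the measured TCP pose, the force and the opening at its end, in the units of the state.
- sensors.sense(): the state, without advancing time (a new reading comes with each control period).
- cams.snapshot(name): name is "scene" or "side" or "wrist"; returns a dict with "img" (384x512x3 uint8, blue, green, red), "intrinsics" (3x3 intrinsics, pixels), "D" ([k1, k2, p1, p2, k3] as OpenCV has them; the pictures are not rectified), "xyz" and "rotation" of the camera in the world; the wrist camera has in their place "hand_eye" (4x4, takes a point from camera to tool coordinates, whose origin is the TCP and whose axes are the tool frame's). Camera axes: x right, y up, looking along -z (the intrinsics and any distortion apply to the point x, -y, -z); pixel columns grow to the right and rows downward; lengths in m; the calibration is good to about 2 mm. A picture is of the moment at which its call begins: read the wrist's pose just before it. There is no depth.
- order.job_done(): hands the job in, once; it reports no verdict.
The state is a dict: "time": time; "qpos": joint angles; "joint_velocities": joint speeds; "joint_torque": joint torques, N m; "tcp_pos": TCP position; "eef_rot": TCP orientation; "ft_force": force on the tool from outside, world axes, zero at the start; "ft_torque": the same for the moment, N m; "opening": finger opening in m.
Only numpy, scipy, OpenCV 4.12 (cv2) and the standard library are available. Lean on these libraries where they do the work, as an engineer would, in place of code of your own. Each camera call takes 0.05 s, during which the arm holds its last target.

## Working session

There is one attempt and no reset: what is moved stays moved. The work goes in short steps, Python scripts to look and compute and a shell command to move; the robot and the scene stay as the last step left them, time stands still between calls to the robot, and variables do not carry over. Pictures are saved under pics/ and viewed, and the job is handed in when it is done.

```bash
ls; mkdir -p pics; python3 - <<'E'
from plant import sensors, cams
import cv2, numpy as np
s=sensors.sense()
for k in s: print(k, np.round(s[k],3))
for n in ["scene","side","wrist"]:
    d=cams.snapshot(n)
    cv2.imwrite(f"pics/{n}0.png",d["img"])
    np.savez(f"{n}0.npz",**d)
    for k in d:
        if k!="img": print(n,k,np.round(d[k],4).tolist())
E
```

```text
pics
time 0.0
qpos [ 1.126  0.412 -0.013  1.597  0.006  1.134 -0.082]
joint_velocities [ 0.001  0.    -0.001  0.001  0.     0.    -0.001]
joint_torque [-2.0000e-03 -5.8796e+01  6.4100e-01 -2.9108e+01 -5.4000e-02  1.8000e-02
  0.0000e+00]
tcp_pos [ 0.23  -0.581  0.219]
eef_rot [ 0.928  1.366 -0.927]
ft_force [ 0.765  0.815 -0.23 ]
ft_torque [-0.01   0.008  0.019]
opening 0.088
scene intrinsics [[401.6871, 0.0, 252.1391], [0.0, 401.6871, 199.4296], [0.0, 0.0, 1.0]]
scene D [0.007, 0.0, 0.0, 0.0, 0.0]
scene xyz [1.2644, 0.2191, 1.1727]
scene rotation [0.452, 0.5466, 1.7473]
side intrinsics [[432.8459, 0.0, 260.7339], [0.0, 432.8459, 184.3341], [0.0, 0.0, 1.0]]
side D [-0.1518, 0.0, 0.0, 0.0, 0.0]
side xyz [1.4053, 0.5588, 0.8757]
side rotation [0.5554, 0.9183, 1.9191]
wrist intrinsics [[339.0666, 0.0, 260.7637], [0.0, 339.0666, 193.5975], [0.0, 0.0, 1.0]]
wrist D [-0.0801, 0.0, 0.0, 0.0, 0.0]
wrist hand_eye [[0.001, 0.2901, -0.957, -0.1631], [-0.0005, 0.957, 0.2901, 0.0796], [1.0, 0.0002, 0.0011, 0.0004], [0.0, 0.0, 0.0, 1.0]]
```

View pics/scene0.png

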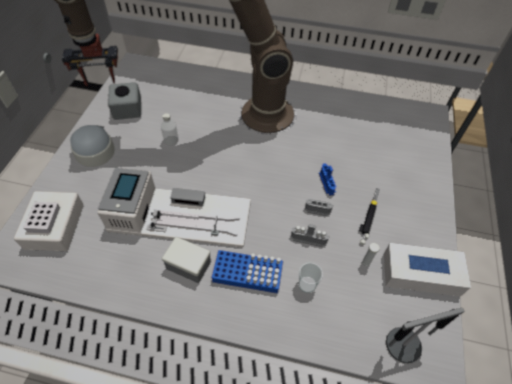

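View pics/side0.png

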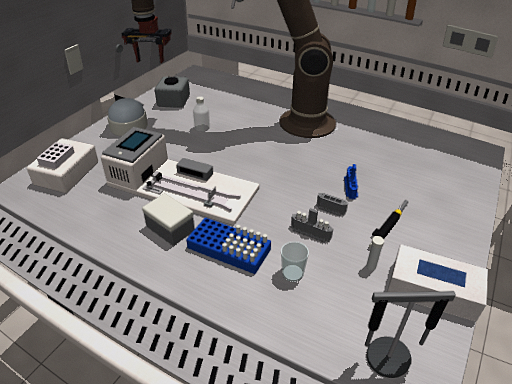

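View pics/wrist0.png

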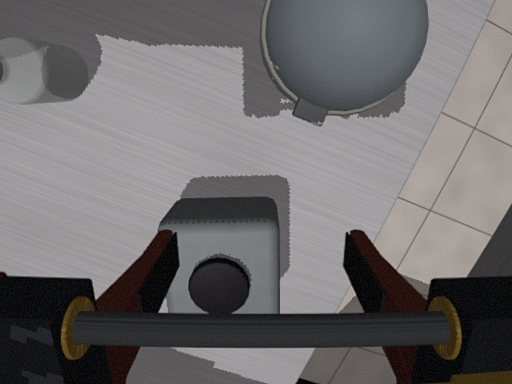

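```bash
cat > h.py <<'E'
import numpy as np, cv2
from scipy.spatial.transform import Rotation as R
def load(f): return dict(np.load(f))
def pose(d,s=None):
    if 'xyz' in d: return R.from_rotvec(d['rotation']).as_matrix(), np.array(d['xyz'])
    T=np.array(d['hand_eye']); Rt=R.from_rotvec(s['eef_rot']).as_matrix()
    return Rt@T[:3,:3], Rt@T[:3,3]+np.array(s['tcp_pos'])
def rays(d,px,s=None):
    Rw,c=pose(d,s)
    p=cv2.undistortPoints(np.array(px,float).reshape(-1,1,2),np.array(d['intrinsics']),np.array(d['D'])).reshape(-1,2)
    v=np.c_[p[:,0],-p[:,1],-np.ones(len(p))]@Rw.T
    return c,v
def onz(d,px,z,s=None):
    c,v=rays(d,px,s); return c+v*((z-c[2])/v[:,2:3])
def proj(d,P,s=None):
    Rw,c=pose(d,s)
    q=(np.atleast_2d(P)-c)@Rw; q=q*[1,-1,-1]
    return cv2.projectPoints(q,np.zeros(3),np.zeros(3),np.array(d['intrinsics']),np.array(d['D']))[0].reshape(-1,2)
def tri(ds,pxs,ss=None):
    A=np.zeros((3,3));b=np.zeros(3)
    for i,(d,p) in enumerate(zip(ds,pxs)):
        c,v=rays(d,[p],ss[i] if ss else None); v=v[0]/np.linalg.norm(v[0]); M=np.eye(3)-np.outer(v,v); A+=M;b+=M@c
    return np.linalg.solve(A,b)
def crop(f,out,x0,y0,x1,y1,k):
    im=cv2.imread(f)[y0:y1,x0:x1]; im=cv2.resize(im,None,fx=k,fy=k,interpolation=cv2.INTER_CUBIC)
    for x in range((x0+9)//10*10,x1,10):
        cv2.line(im,((x-x0)*k,0),((x-x0)*k,6 if x%50 else 14),(0,0,255),1)
        if x%20==0: cv2.putText(im,str(x),((x-x0)*k,24),0,.35,(0,0,255),1)
    for y in range((y0+9)//10*10,y1,10):
        cv2.line(im,(0,(y-y0)*k),(6,(y-y0)*k),(0,0,255),1)
        if y%20==0: cv2.putText(im,str(y),(8,(y-y0)*k+4),0,.35,(0,0,255),1)
    cv2.imwrite(out,im)
E
python3 - <<'E'
from h import *
crop('pics/scene0.png','pics/s_reader.png',95,160,255,260,5)
crop('pics/scene0.png','pics/s_car.png',270,150,400,250,6)
crop('pics/side0.png','pics/d_reader.png',95,120,265,230,4)
crop('pics/side0.png','pics/d_car.png',270,150,400,290,4)
E
```

```text
(no output)
```

View pics/s_reader.png

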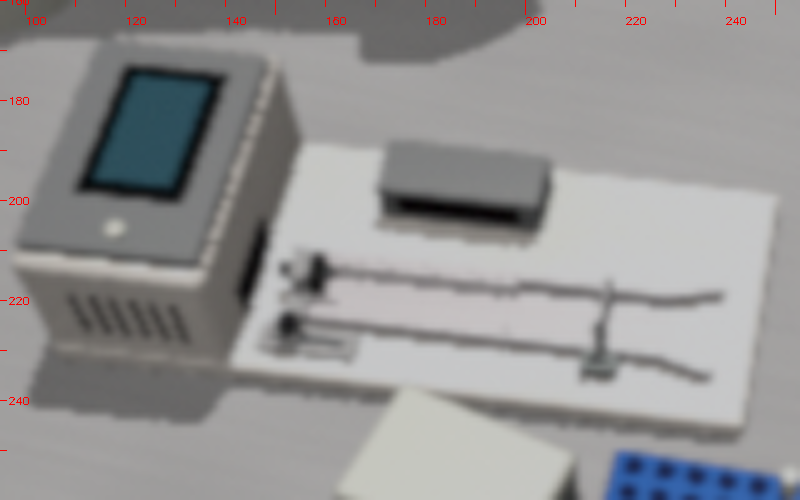

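View pics/s_car.png

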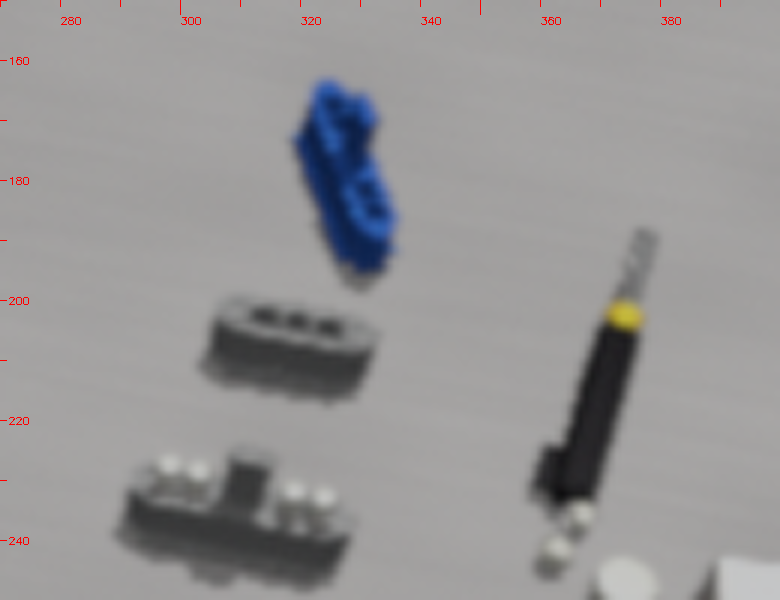

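View pics/d_reader.png

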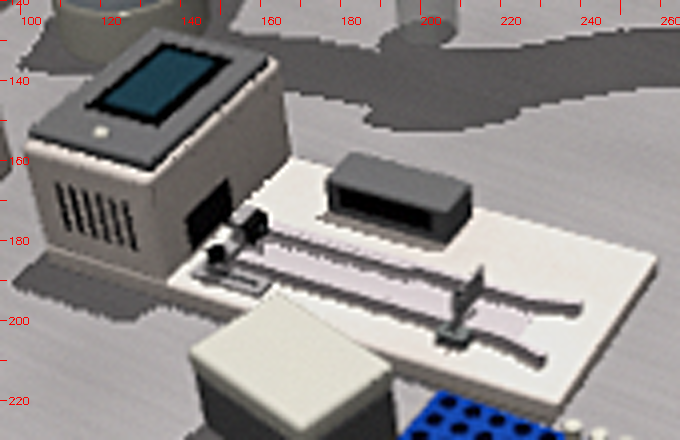

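View pics/d_car.png

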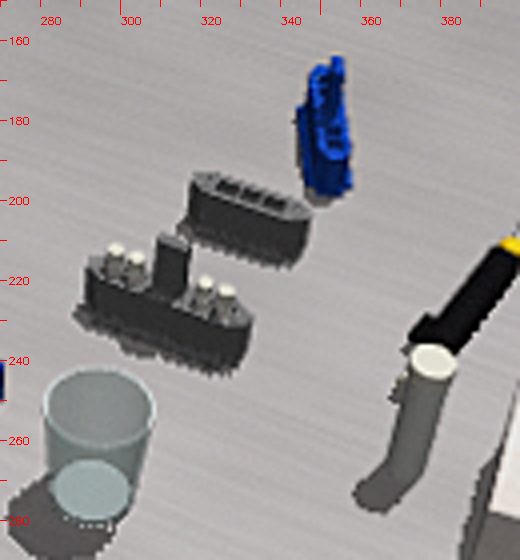

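Candidates: carrier = grey with handle and four white caps at scene (309,235) / side (310,225); look-alikes: spare, grey and empty, at scene (319,205), and the blue handled strip at scene (328,180). I choose the grey one with white vials (both crops confirm it). Reader's mouth is on the right at (238,226), feeding left (world −y).

```bash
python3 - <<'E'
from h import *
S=load('scene0.npz');D=load('side0.npz')
def caps(d,x0,y0,x1,y1,th):
    im=d['img'][y0:y1,x0:x1].min(2)
    n,l,st,c=cv2.connectedComponentsWithStats((im>th).astype(np.uint8))
    return [(st[i,4],np.round(c[i]+[x0,y0],1).tolist()) for i in range(1,n) if st[i,4]>2]
print(caps(S,288,220,330,245,185)); print(caps(D,285,205,335,235,190))
print(S['img'][224:236,294:330].min(2)[::1,::2])
# deck corners scene at z .02
for n,d,p in (('scene',S,[(155,188.5),(249.5,199),(243,245.5)]),('side',D,[(166,160),(256,184),(233,222)])):
    q=onz(d,p,.02); print(n,np.round(q,4).tolist(), [np.linalg.norm(q[i]-q[i+1]).round(4) for i in range(2)])
E
```

```text
[]
[(np.int32(9), [298.6, 211.7]), (np.int32(8), [303.8, 213.6]), (np.int32(5), [290.0, 220.0]), (np.int32(8), [321.1, 219.9]), (np.int32(9), [326.3, 221.9])]
[[163 164 164 163 162 161 158 150 145 149 153 157 157 157 158 159 159 160]
 [163 165 170 164 163 162 158 137 140 144 143 153 156 157 158 159 159 160]
 [160 167 184 167 169 165 158 117 127 134 137 147 156 156 157 158 158 160]
 [149 159 188 167 180 171 155  98  84  98 122 146 157 156 156 157 158 158]
 [136 137 172 152 184 173 149  86  59  64  95 150 159 158 157 158 158 158]
 [140 116 128 125 164 158 137  74  57  58  90 152 162 160 159 159 159 160]
 [135 104 110 111 119 127 125  67  57  58 104 154 173 167 160 162 159 159]
 [117  95 106 105 100 117 120  60  57  58 112 149 185 177 165 174 160 160]
 [101 102 109 104 100 117 112  62  57  60 111 137 178 168 167 188 161 159]
 [ 86 118 125 119 109 114  93  65  60  64 116 121 134 133 154 182 153 158]
 [ 65  85  95 106 123 111  78  70  66  75 124 102 100 106 121 147 143 158]
 [ 55  58  63  72  88  89  74  71  73  97 135  97  94  99  99 118 141 152]]
scene [[0.5014, -0.304, 0.02], [0.4634, 0.0344, 0.02], [0.6491, 0.0582, 0.02]] [np.float64(0.3405), np.float64(0.1872)]
side [[0.5037, -0.3035, 0.02], [0.4646, 0.0299, 0.02], [0.65, 0.0594, 0.02]] [np.float64(0.3357), np.float64(0.1877)]
```

```bash
python3 - <<'E'
from h import *
S=load('scene0.npz');D=load('side0.npz')
pd=[(298.6,211.9),(303.8,213.8),(321.1,220.1),(326.3,222.1)]
ps=[(298.2,226.8),(302.5,227.8),(318.7,231.5),(323.8,232.3)]
q=onz(D,pd,.059);print(np.round(q,4).tolist(),q.mean(0))
q=onz(S,ps,.059);print(np.round(q,4).tolist(),q.mean(0))
for a,b in zip(ps,pd): print(tri([S,D],[a,b]).round(4))
s=__import__('plant').sensors.sense()
Rt=R.from_rotvec(s['eef_rot']).as_matrix();print(Rt.round(3))
T=np.array(load('wrist0.npz')['hand_eye']);print('cam off',(Rt@T[:3,3]).round(3),'look',(-Rt@T[:3,2]).round(3))
E
```

```text
[[0.5576, 0.2205, 0.059], [0.5575, 0.2366, 0.059], [0.5573, 0.2893, 0.059], [0.5577, 0.305, 0.059]] [0.55753802 0.26284021 0.059     ]
[[0.5595, 0.2207, 0.059], [0.5598, 0.2349, 0.059], [0.5609, 0.288, 0.059], [0.5598, 0.3045, 0.059]] [0.56000201 0.26202311 0.059     ]
[0.5602 0.221  0.0609]
[0.5582 0.2357 0.0583]
[0.5604 0.289  0.0604]
[0.5599 0.3049 0.0602]
[[-0.001  0.93   0.368]
 [ 0.001  0.368 -0.93 ]
 [-1.    -0.    -0.001]]
cam off [0.074 0.029 0.163] look [-0.271 -0.105 -0.957]
```

```bash
python3 -m jog '[[[37,41,6],1.31],[[37,41,6],1.31],[[37,41,6],1.31],[[37,41,6],1.31],[[37,41,6],1.31],[[37,41,6],1.31],[[37,41,6],1.31],[[37,41,6],1.31],[[37,41,6],1.31],[[37,41,6],1.31],[[37,41,6],1.31],[[37,41,6],1.31],[[37,41,6],1.31],[[37,41,6],1.31],[[37,41,6],1.31]]' -0.1
cat > snap.py <<'E'
import sys,pickle
from plant import sensors,cams
from h import *
def snap(n,tag):
    s=sensors.sense(); d=cams.snapshot(n); cv2.imwrite(f'pics/{tag}.png',d['img']); pickle.dump((d,s),open(tag+'.pkl','wb')); return d,s
if __name__=='__main__': 
    d,s=snap(sys.argv[1],sys.argv[2]); print(np.round(s['tcp_pos'],4),np.round(s['qpos'],2),s['opening'],s['time'])
E
python3 snap.py wrist w1
```

```text
time: 1.65
tcp_pos: [0.5988, -0.1734, 0.2797]
eef_rot: [-0.089, 1.57, 0.088]
ft_force: [-0.2, 0.7, 0.7]
opening: 0.0484
[ 0.5988 -0.1734  0.2797] [ 0.53  0.41 -0.45  1.5   0.18  1.28  0.17] 0.048352627457369034 1.65
```

View pics/w1.png

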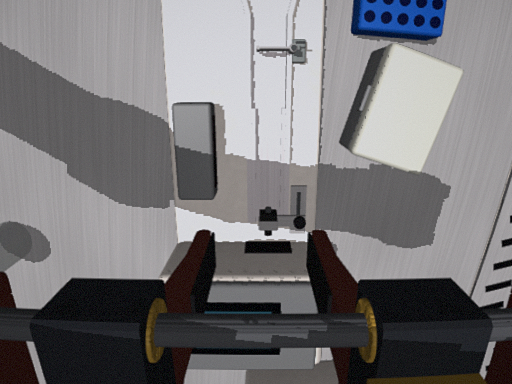

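```bash
python3 -m jog '[[[0,9,0],0],[[0,9,0],0],[[0,9,0],0],[[0,9,0],0],[[0,9,0],0]]'; python3 snap.py wrist w2; python3 - <<'E'
from h import *
crop('pics/w1.png','pics/w1z.png',160,0,330,150,4)
crop('pics/w1.png','pics/w1s.png',230,150,330,250,6)
crop('pics/w2.png','pics/w2z.png',150,0,340,150,4)
E
```

```text
time: 2.2
tcp_pos: [0.5997, -0.0834, 0.28]
eef_rot: [-0.09, 1.569, 0.088]
ft_force: [-0.8, -0.4, 0.2]
opening: 0.0483
[ 0.5997 -0.0834  0.28  ] [ 0.41  0.38 -0.49  1.54  0.18  1.27  0.02] 0.04833825009903567 2.2
```

View pics/w2z.png

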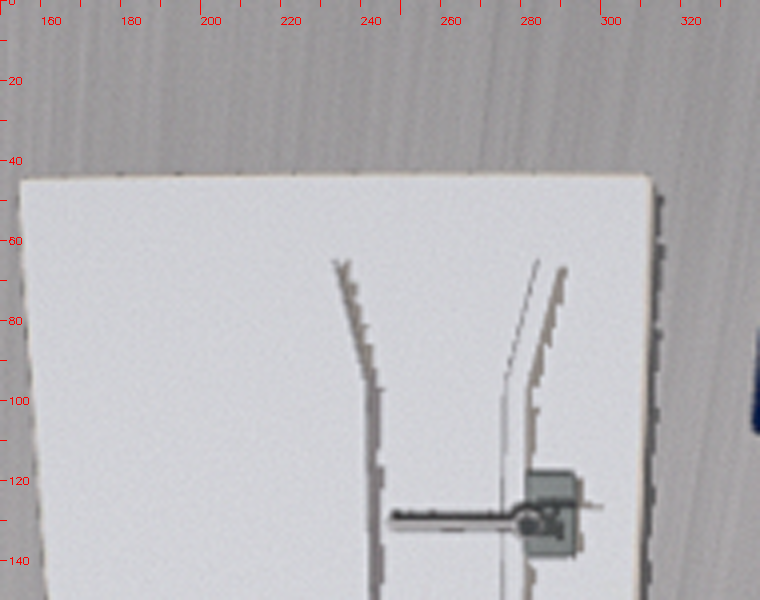

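View pics/w1z.png

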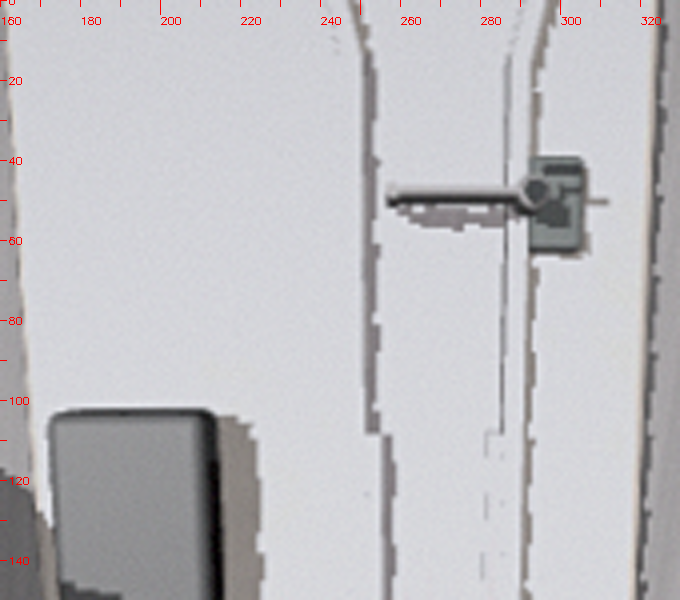

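View pics/w1s.png

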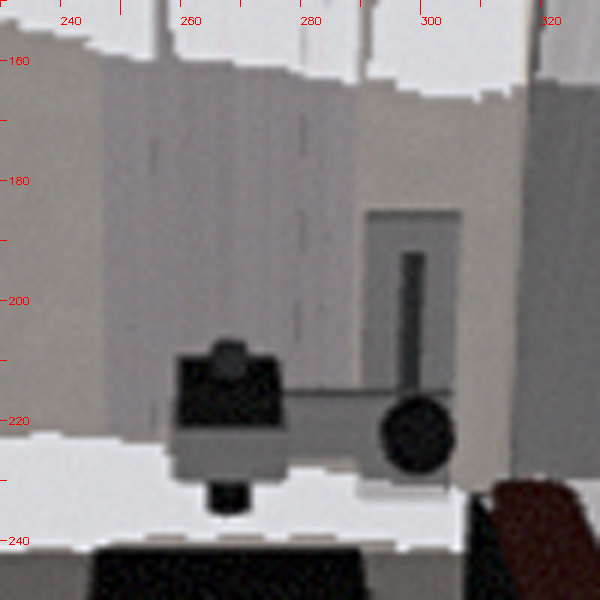

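```bash
cat > fit.py <<'E'
from h import *; import pickle
w1=pickle.load(open('w1.pkl','rb'));w2=pickle.load(open('w2.pkl','rb'))
pts=[(w2,(155,45),-60,-125,20),(w2,(313,43.7),-60,65,20),(w2,(284.5,65),-34,29,32),(w2,(275.8,96.2),0,20.5,32),(w2,(233.8,65),-34,-29,32),(w2,(242.2,96.2),0,-20.5,32),
(w1,(251.8,108.2),105,-20.5,32),(w1,(285.8,108.2),105,20.5,32),(w1,(257,48.7),40,-12,59),(w1,(255.7,108.2),105,-15.5,32),(w1,(281.7,108.2),105,15.5,32),(w1,(252,13),0,-20.5,32),(w1,(286.7,14.5),0,20.5,32)]
W=np.array([onz(d,[p],z/1000,s)[0,:2] for (d,s),p,x,y,z in pts]); M=np.array([(x,y) for *_,x,y,z in pts])/1000
T,_=cv2.estimateAffinePartial2D(M,W,method=cv2.LMEDS)
a=M-M.mean(0);b=W-W.mean(0);th=np.arctan2((a[:,0]*b[:,1]-a[:,1]*b[:,0]).sum(),(a*b).sum())
c,s=np.cos(th),np.sin(th);Rr=np.array([[c,-s],[s,c]]);t=W.mean(0)-Rr@M.mean(0)
print('th',th,'t',t); 
for i,r in enumerate((W-t)@Rr*1000): print(M[i]*1000,r.round(1))
print('affine th',np.arctan2(T[1,0],T[0,0]),T[:,2],np.hypot(T[0,0],T[1,0]))
E
python3 fit.py
```

```text
th -1.4570933830985413 t [ 0.58893028 -0.00893882]
[ -60. -125.] [ -58.9 -122.5]
[-60.  65.] [-59.1  63. ]
[-34.  29.] [-34.1  29.2]
[ 0.  20.5] [ 0.9 19.5]
[-34. -29.] [-34.2 -29. ]
[  0.  -20.5] [  0.8 -19.9]
[105.  -20.5] [103.9 -20. ]
[105.   20.5] [103.9  20.2]
[ 40. -12.] [ 40.5 -13.2]
[105.  -15.5] [103.9 -15.4]
[105.   15.5] [103.9  15.4]
[  0.  -20.5] [ -0.6 -19. ]
[ 0.  20.5] [ 0.9 19.6]
affine th -1.4570934022650628 [ 0.5888848  -0.00925021] 0.9854601819533114
```

```bash
cat >> h.py <<'E'
TH=-1.457;T0=np.array([.589,-.009])
def rd(p): 
    c,s=np.cos(TH),np.sin(TH); return (np.asarray(p)[...,:2]-T0)@np.array([[c,-s],[s,c]])
def wd(p):
    c,s=np.cos(TH),np.sin(TH); return np.array([[c,-s],[s,c]])@np.asarray(p,float)+T0
E
python3 - <<'E'
from h import *;import pickle
d,s=pickle.load(open('w1.pkl','rb'))
print(rd(onz(d,[(259.7,209.2),(277.5,209.2)],.054,s)), 'block z?', rd(onz(d,[(268,206.5)],.048,s)))
for x in(-.1,-.07,0,.139,.143,.173): print(x,wd([x,0]).round(4))
D=load('side0.npz');S=load('scene0.npz')
for z in (0,.085): print('beaker', onz(S,[(309,290),(310,268)],z).round(3).tolist())
print('spare',onz(S,[(304,203),(333,207)],.04).round(3).tolist())
print('block',onz(S,[(212,284),(217,251),(283,259),(279,290)],.06).round(3).tolist())
print('tipbox',onz(S,[(164,262),(178,240),(210,252)],.077).round(3).tolist())
E
```

```text
[[ 0.22242682 -0.01084233]
 [ 0.22244423  0.0107836 ]] block z? [[ 0.22103387 -0.00065485]]
-0.1 [0.5776 0.0904]
-0.07 [0.5811 0.0605]
0 [ 0.589 -0.009]
0.139 [ 0.6048 -0.1471]
0.143 [ 0.6052 -0.1511]
0.173 [ 0.6086 -0.1809]
beaker [[0.74, 0.292, 0.0], [0.666, 0.284, 0.0]]
beaker [[0.778, 0.287, 0.085], [0.709, 0.279, 0.085]]
spare [[0.448, 0.224, 0.04], [0.44, 0.323, 0.04]]
block [[0.818, 0.007, 0.06], [0.709, -0.01, 0.06], [0.686, 0.195, 0.06], [0.788, 0.203, 0.06]]
tipbox [[0.791, -0.15, 0.077], [0.71, -0.135, 0.077], [0.726, -0.026, 0.077]]
```

```bash
python3 -m jog '[[[-4,26,-3],-0.116],[[-4,26,-3],-0.116],[[-4,26,-3],-0.116],[[-4,26,-3],-0.116],[[-4,26,-3],-0.116],[[-4,26,-3],-0.116],[[-4,26,-3],-0.116],[[-4,26,-3],-0.116],[[-4,26,-3],-0.116]]'; python3 snap.py wrist w3; python3 - <<'E'
from h import *
crop('pics/w3.png','pics/w3z.png',180,60,330,210,5)
E
```

```text
time: 3.15
tcp_pos: [0.561, 0.1759, 0.2499]
eef_rot: [0.002, 1.57, -0.004]
ft_force: [-1.3, 0.3, 0.7]
opening: 0.0483
[0.561  0.1759 0.2499] [ 0.03  0.38 -0.56  1.62  0.21  1.2  -0.58] 0.04831607607017488 3.15
```

View pics/w3.png

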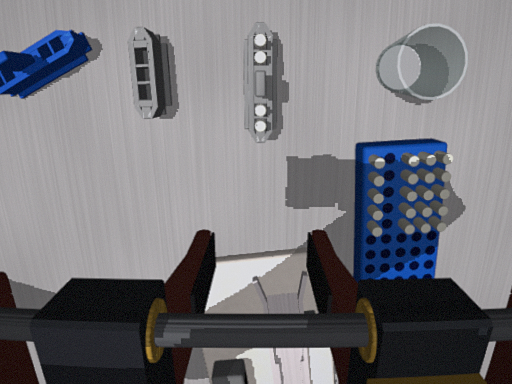

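View pics/w3z.png

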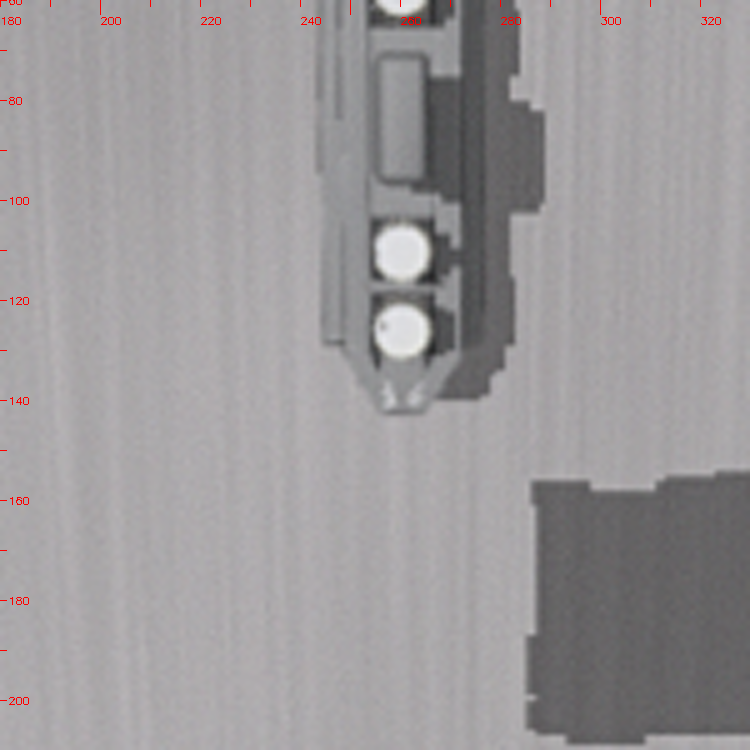

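The wrist view shows the grey carrier with caps at about (260,40),(260,57),(260,110),(260,126), its handle top at (260,83); the empty spare at (148,72) and the blue look-alike at (45,60) are left alone. Now its pose.

```bash
python3 - <<'E'
from h import *;import pickle
d,s=pickle.load(open('w3.pkl','rb'))
im=d['img'][15:145,235:285].min(2)
n,l,st,c=cv2.connectedComponentsWithStats((im>205).astype(np.uint8))
p=np.array([c[i]+[235,15] for i in range(1,n) if st[i,4]>40]);print(p.round(1).tolist())
q=onz(d,p,.06,s);print(q.round(4).tolist(),q.mean(0).round(4)); v=q[-1]-q[0];print('ang',np.arctan2(v[1],v[0]), np.linalg.norm(v))
h=onz(d,[(255.2,83.8),(264.8,83.8),(260,71.5),(260,96)],.086,s);print('handle',h.round(4).tolist(),h.mean(0))
Rt=R.from_rotvec(s['eef_rot']).as_matrix();print(Rt.round(3))
# height check
for z in(.05,.06,.07):
    q=onz(d,p,z,s);print(z,np.diff(q[:,1]))
E
```

```text
[[259.9, 39.4], [259.7, 56.7], [259.8, 110.1], [260.1, 126.0]]
[[0.5605, 0.3048, 0.06], [0.5603, 0.2887, 0.06], [0.5601, 0.2371, 0.06], [0.5603, 0.2211, 0.06]] [0.5603 0.2629 0.06  ]
ang -1.5733178811429074 0.0837247546318296
handle [[0.556, 0.2624, 0.086], [0.5649, 0.2623, 0.086], [0.5605, 0.2733, 0.086], [0.5604, 0.2514, 0.086]] [0.56046508 0.26235199 0.086     ]
[[ 0.     0.004  1.   ]
 [-0.001  1.    -0.004]
 [-1.    -0.001  0.   ]]
0.05 [-0.01651583 -0.05303492 -0.01654615]
0.06 [-0.01606073 -0.05157354 -0.01609022]
0.07 [-0.01560564 -0.05011215 -0.01563429]
```

```bash
python3 -m jog '[[[0,4,0],0],[[0,8.4,-2],0],[[0,8.4,-6],0],[[0,8.4,-10],0],[[0,8.4,-10],0],[[0,8.4,-10],0]]'; python3 snap.py wrist w4
```

```text
time: 3.8
tcp_pos: [0.5606, 0.2615, 0.1504]
eef_rot: [0.001, 1.572, -0.002]
ft_force: [-1.0, -0.1, 0.8]
opening: 0.0486
[0.5606 0.2615 0.1504] [-0.13  0.53 -0.54  1.66  0.31  1.04 -0.77] 0.04860360578138253 3.8
```

View pics/w4.png

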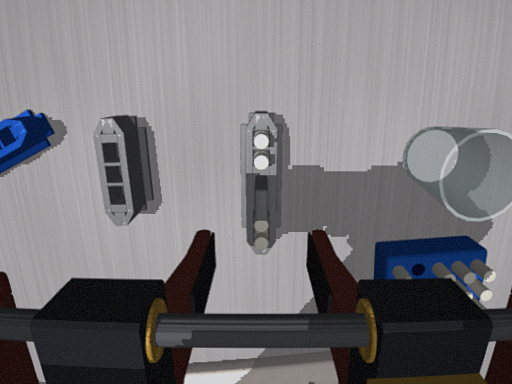

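The handle (≈(262,190)) is centred between the fingers. Descend and close.

```bash
python3 -m jog '[[[0,0.1,-3],0],[[0,0.1,-6],0],[[0,0.1,-7.4],0],[[0,0.1,-7.4],0],[[0,0.1,-7.4],0],[[0,0.1,-7.4],0]]' && python3 -m jog '[[[0,0,0],0],[[0,0,0],0],[[0,0,0],0],[[0,0,0],0],[[0,0,0],0],[[0,0,0],0],[[0,0,0],0]]' 1
```

```text
time: 4.45
tcp_pos: [0.5611, 0.2645, 0.078]
eef_rot: [0.001, 1.568, 0.001]
ft_force: [-0.2, 0.2, -1.1]
opening: 0.0486
time: 5.15
tcp_pos: [0.5601, 0.2638, 0.0759]
eef_rot: [0.0, 1.571, 0.0]
ft_force: [0.5, -0.1, 0.5]
opening: 0.0092
```

```bash
python3 -m jog '[[[0,0,2],0],[[0,0,5],0],[[0,0,7],0.01],[[0.2,-2,8],0.03],[[0.5,-5,8],0.05],[[0.8,-8,8],0.07],[[1.1,-11,8],0.09],[[1.4,-14,8],0.11],[[1.8,-17,8],0.114],[[2,-19,8],0.114],[[2,-19.8,8],0.114],[[2,-19.8,8],0.114],[[2,-19.8,8],0.114],[[2,-19.8,8],0.114]]'; python3 snap.py wrist w5;python3 snap.py side d5
```

```text
time: 6.55
tcp_pos: [0.5796, 0.0678, 0.156]
eef_rot: [-0.091, 1.569, 0.092]
ft_force: [-0.7, 0.3, -4.3]
opening: 0.0097
[0.5796 0.0678 0.156 ] [ 0.22  0.46 -0.56  1.74  0.28  1.01 -0.33] 0.009699714713139634 6.55
[0.5797 0.0676 0.156 ] [ 0.22  0.46 -0.56  1.74  0.28  1.01 -0.33] 0.00976546496794389 6.6
```

View pics/w5.png

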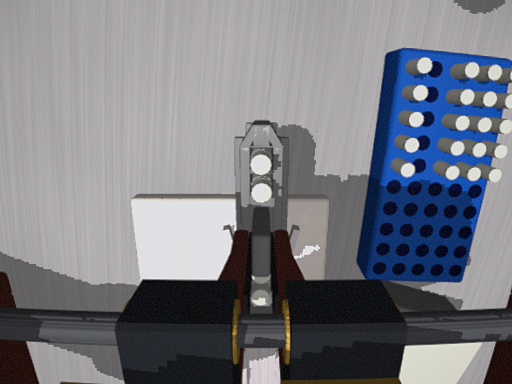

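View pics/d5.png

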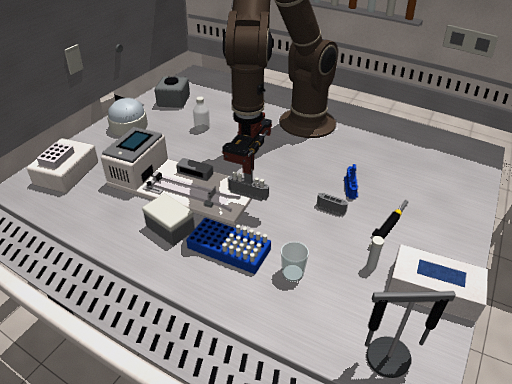

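```bash
python3 -m jog '[[[0,0,-2],0],[[0,0,-4],0],[[0,0,-5.2],0],[[0,0,-5.7],0],[[0,0,-5.7],0],[[0,0,-5.7],0],[[0,0,-5.7],0]]'; python3 snap.py wrist w6; python3 -c "
from h import *
crop('pics/w6.png','pics/w6z.png',120,100,340,260,3)"
```

```text
time: 7.35
tcp_pos: [0.5806, 0.0661, 0.0999]
eef_rot: [-0.089, 1.567, 0.09]
ft_force: [0.7, 0.8, -3.6]
opening: 0.0099
[0.5806 0.0661 0.0999] [ 0.19  0.53 -0.53  1.79  0.33  0.91 -0.37] 0.009915590598115103 7.35
```

View pics/w6z.png

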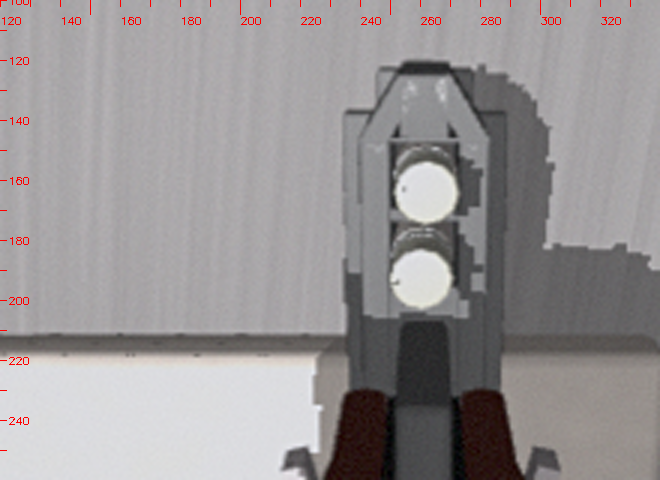

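```bash
python3 -m jog '[[[0,-0.5,-0.2],0],[[0.05,-1,-0.2],0],[[0.1,-1.5,-0.2],0],[[0.18,-2,-0.2],0],[[0.23,-2.5,-0.2],0],[[0.3,-3,-0.2],0],[[0.35,-3.5,-0.2],0],[[0.35,-3.5,-0.2],0],[[0.35,-3.5,-0.2],0],[[0.35,-3.5,-0.2],0]]'; python3 snap.py wrist w7; python3 -c "
from h import *
crop('pics/w7.png','pics/w7z.png',120,100,340,260,3)
crop('pics/w7.png','pics/w7y.png',200,230,330,384,4)"
```

```text
time: 8.4
tcp_pos: [0.5834, 0.0312, 0.097]
eef_rot: [-0.09, 1.569, 0.09]
ft_force: [0.4, -0.3, -4.0]
opening: 0.0095
[0.5834 0.0312 0.097 ] [ 0.25  0.53 -0.52  1.79  0.33  0.9  -0.3 ] 0.00948414539371264 8.4
```

View pics/w7z.png

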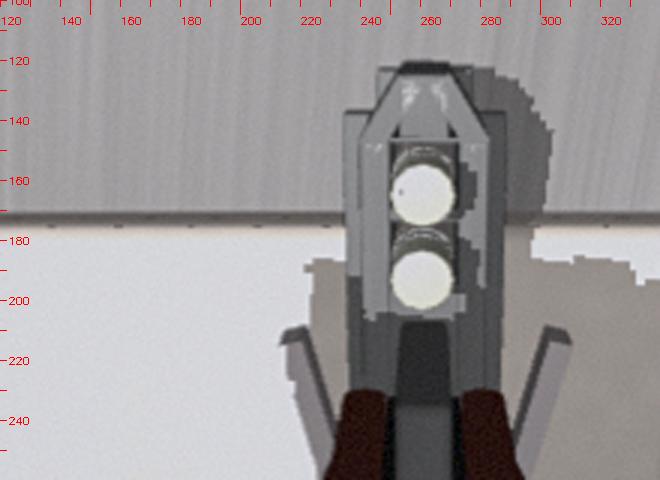

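```bash
python3 -m jog '[[[0,0,-0.05],0],[[0,0,-0.1],0],[[0,0,-0.1],0],[[0,0,-0.1],0]]';python3 -m jog '[[[0,0,-0.05],0],[[0,0,-0.1],0],[[0,0,-0.1],0],[[0,0,-0.1],0]]'
```

```text
time: 8.85
tcp_pos: [0.5834, 0.0309, 0.0959]
eef_rot: [-0.09, 1.569, 0.09]
ft_force: [0.1, -0.1, -3.3]
opening: 0.0096
time: 9.25
tcp_pos: [0.584, 0.0311, 0.0958]
eef_rot: [-0.09, 1.568, 0.09]
ft_force: [-0.8, 0.8, 6.1]
opening: 0.0095
```

```bash
python3 -m jog '[[[0,0,0.07],0],[[0,0,0.07],0],[[0,0,0.07],0]]'; python3 -m jog '[[[0.05,-0.4,0],0],[[0.09,-0.8,0],0],[[0.14,-1.2,0],0],[[0.18,-1.6,0],0],[[0.18,-1.6,0],0]]'
```

```text
time: 9.55
tcp_pos: [0.5838, 0.031, 0.0958]
eef_rot: [-0.089, 1.568, 0.09]
ft_force: [-0.4, 0.5, 2.1]
opening: 0.0095
time: 10.05
tcp_pos: [0.5855, 0.0148, 0.0959]
eef_rot: [-0.089, 1.568, 0.09]
ft_force: [-1.0, 4.7, 3.7]
opening: 0.0095
```

```bash
python3 -m jog '[[[0,0,0.05],0],[[0.03,-0.3,0.05],0],[[0.06,-0.6,0.05],0],[[0.1,-0.9,0.05],0],[[0.13,-1.2,0.05],0]]';  python3 -m jog '[[[0.05,-0.4,0],0],[[0.09,-0.8,0],0],[[0.14,-1.2,0],0],[[0.18,-1.6,0],0]]'
```

```text
time: 10.55
tcp_pos: [0.5868, 0.0045, 0.0965]
eef_rot: [-0.089, 1.568, 0.092]
ft_force: [-1.5, 7.8, 4.3]
opening: 0.0096
time: 10.95
tcp_pos: [0.588, -0.0118, 0.0963]
eef_rot: [-0.089, 1.569, 0.092]
ft_force: [-1.6, 8.3, 4.1]
opening: 0.01
```

```bash
python3 -m jog '[[[0,0,0.06],0],[[0,0,0.06],0],[[0,0,0.06],0]]'; python3 snap.py side d8;python3 snap.py wrist w8; python3 -c "
from h import *
crop('pics/w8.png','pics/w8z.png',120,100,340,260,3)
crop('pics/d8.png','pics/d8z.png',130,100,290,230,5)"
```

```text
time: 11.25
tcp_pos: [0.5877, -0.0136, 0.0961]
eef_rot: [-0.09, 1.57, 0.089]
ft_force: [-1.0, 2.9, -2.1]
opening: 0.0096
[ 0.5877 -0.0136  0.0961] [ 0.32  0.54 -0.52  1.79  0.33  0.91 -0.23] 0.009566221490891334 11.25
[ 0.5877 -0.0137  0.0962] [ 0.32  0.54 -0.52  1.78  0.33  0.91 -0.23] 0.009801823921243262 11.3
```

View pics/w8z.png

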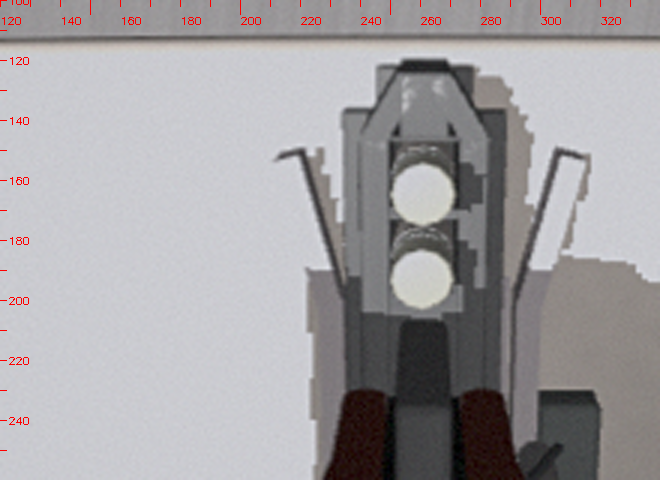

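View pics/d8z.png

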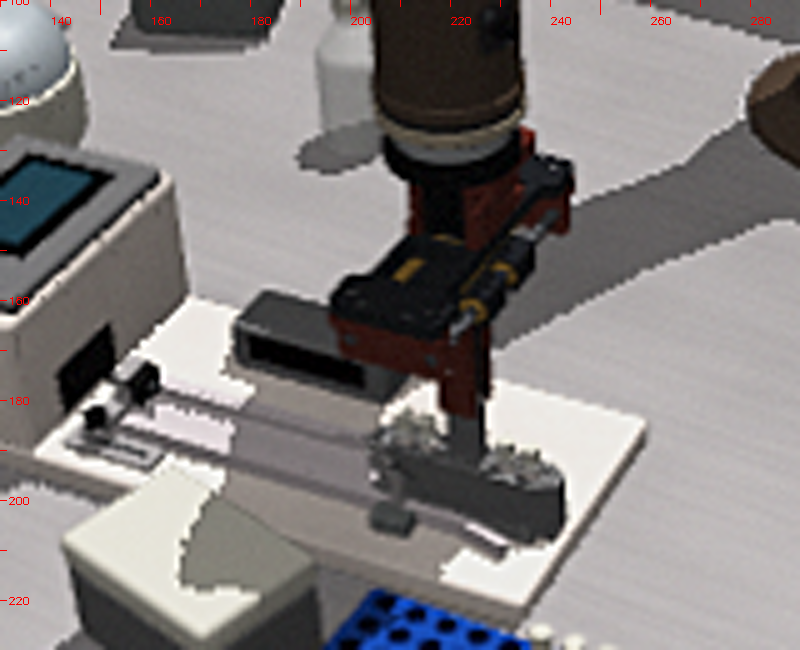

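```bash
python3 -m jog '[[[0.09,-0.4,0],0],[[0.15,-0.8,0],0],[[0.2,-1.2,0],0],[[0.24,-1.6,0],0],[[0.29,-2,0],0],[[0.29,-2,0],0]]';  python3 -m jog '[[[0.05,-0.4,0],0],[[0.09,-0.8,0],0],[[0.14,-1.2,0],0],[[0.18,-1.6,0],0],[[0.23,-2,0],0],[[0.23,-2,0],0]]'
```

```text
time: 11.95
tcp_pos: [0.5909, -0.0349, 0.0964]
eef_rot: [-0.089, 1.57, 0.087]
ft_force: [-1.8, 0.5, -3.7]
opening: 0.0099
time: 12.55
tcp_pos: [0.5935, -0.0543, 0.0967]
eef_rot: [-0.089, 1.569, 0.088]
ft_force: [-3.5, 0.0, -4.0]
opening: 0.0096
```

```bash
python3 -m jog '[[[0,0,-0.06],0],[[0,0,-0.06],0],[[0,0,-0.06],0]]'; python3 snap.py wrist w9; python3 -c "
from h import *
crop('pics/w9.png','pics/w9z.png',120,100,340,260,3)"
```

```text
time: 12.85
tcp_pos: [0.5935, -0.0537, 0.0962]
eef_rot: [-0.09, 1.569, 0.089]
ft_force: [-3.2, -2.4, -1.8]
opening: 0.0097
[ 0.5935 -0.0537  0.0962] [ 0.38  0.55 -0.51  1.77  0.33  0.91 -0.16] 0.009684281022248019 12.85
```

View pics/w9z.png

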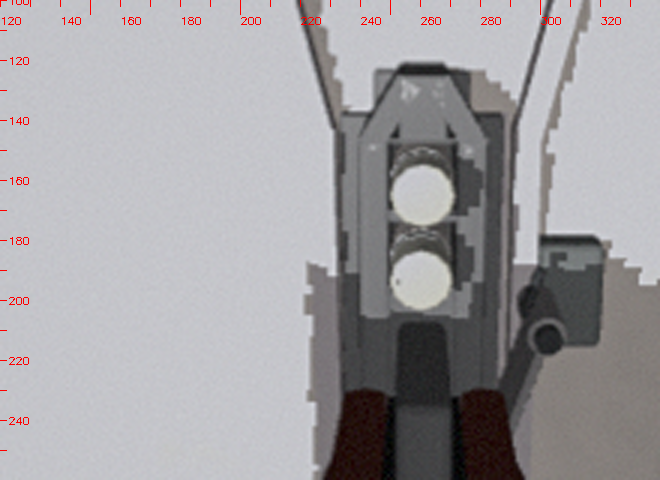

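The gate (arm at about (295,222) in the picture) lies along the carrier's side: held open. Step 1 pose held; going on.

```bash
python3 -m jog '[[[0.09,-0.4,0],0],[[0.13,-0.8,0],0],[[0.17,-1.2,0],0],[[0.22,-1.6,0],0],[[0.26,-2,0],0],[[0.26,-2,0],0]]';  python3 -m jog '[[[0.05,-0.4,0],0],[[0.09,-0.8,0],0],[[0.14,-1.2,0],0],[[0.18,-1.6,0],0],[[0.23,-2,0],0],[[0.23,-2,0],0]]'
```

```text
time: 13.5
tcp_pos: [0.5961, -0.0743, 0.096]
eef_rot: [-0.089, 1.569, 0.088]
ft_force: [-2.9, 0.5, -2.9]
opening: 0.0096
time: 14.1
tcp_pos: [0.5984, -0.0944, 0.096]
eef_rot: [-0.089, 1.569, 0.088]
ft_force: [-2.3, 0.2, -2.1]
opening: 0.0099
```

```bash
python3 -m jog '[[[0.06,-0.4,0],0],[[0.1,-0.8,0],0],[[0.15,-1.2,0],0],[[0.2,-1.6,0],0],[[0.25,-2,0],0],[[0.25,-2,0],0]]';  python3 -m jog '[[[0.05,-0.4,0],0],[[0.09,-0.8,0],0],[[0.14,-1.2,0],0],[[0.18,-1.6,0],0],[[0.18,-1.6,0],0]]'; python3 snap.py wrist w10; python3 -c "
from h import *
crop('pics/w10.png','pics/w10z.png',120,80,340,260,3)"
```

```text
time: 14.7
tcp_pos: [0.6009, -0.1144, 0.096]
eef_rot: [-0.089, 1.569, 0.088]
ft_force: [-2.8, -0.9, -1.1]
opening: 0.0097
time: 15.2
tcp_pos: [0.6027, -0.1305, 0.0961]
eef_rot: [-0.089, 1.569, 0.088]
ft_force: [-2.6, -1.3, -2.1]
opening: 0.0099
[ 0.6027 -0.1305  0.0961] [ 0.49  0.58 -0.49  1.71  0.33  0.93 -0.03] 0.009860254786271231 15.2
```

View pics/w10z.png

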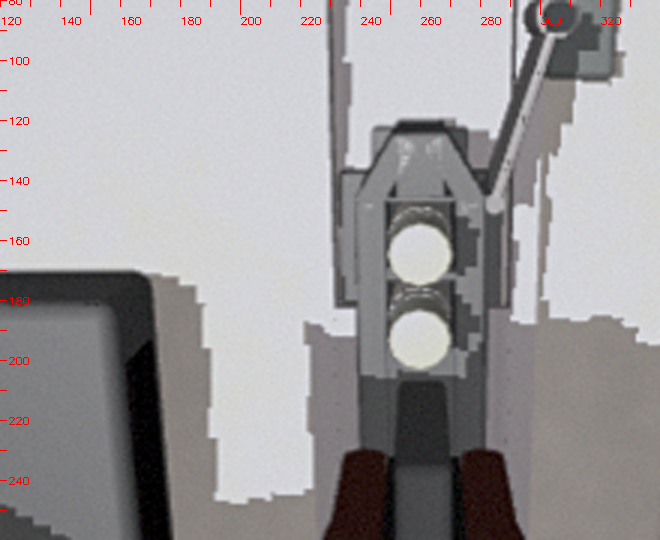

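```bash
python3 -m jog '[[[0.05,-0.4,0],0],[[0.09,-0.8,0],0],[[0.13,-1.2,0],0],[[0.17,-1.5,0],0],[[0.2,-1.8,0],0],[[0.22,-2,0],0],[[0.22,-2,0],0]]';  python3 -m jog '[[[0.03,-0.3,0],0],[[0.05,-0.5,0],0],[[0.08,-0.7,0],0],[[0.08,-0.7,0],0]]'
```

```text
time: 15.95
tcp_pos: [0.6052, -0.1497, 0.0963]
eef_rot: [-0.089, 1.568, 0.089]
ft_force: [0.9, -0.5, -3.3]
opening: 0.0096
time: 16.35
tcp_pos: [0.6058, -0.1566, 0.0961]
eef_rot: [-0.089, 1.569, 0.089]
ft_force: [-0.2, -0.1, -3.8]
opening: 0.0093
```

```bash
python3 -m jog '[[[0.02,-0.2,-0.03],0],[[0.05,-0.4,-0.03],0],[[0.06,-0.5,-0.03],0],[[0.06,-0.5,-0.03],0]]';  python3 -m jog '[[[0.01,-0.1,0],0],[[0.02,-0.2,0],0],[[0.03,-0.3,0],0],[[0.03,-0.3,0],0]]'; python3 -m jog '[[[0.01,-0.1,0],0],[[0.02,-0.2,0],0],[[0.02,-0.2,0],0]]'
```

```text
time: 16.75
tcp_pos: [0.6065, -0.1614, 0.096]
eef_rot: [-0.09, 1.569, 0.089]
ft_force: [0.6, -0.1, -2.7]
opening: 0.01
time: 17.15
tcp_pos: [0.6068, -0.1643, 0.096]
eef_rot: [-0.09, 1.569, 0.089]
ft_force: [0.6, 0.6, -1.7]
opening: 0.0103
time: 17.45
tcp_pos: [0.607, -0.1663, 0.096]
eef_rot: [-0.09, 1.569, 0.089]
ft_force: [0.4, 1.2, -0.1]
opening: 0.0095
```

```bash
python3 -m jog '[[[0.01,-0.1,0.02],0],[[0.01,-0.1,0.02],0],[[0.01,-0.1,0.02],0]]';  python3 -m jog '[[[0.01,-0.1,0],0],[[0.01,-0.1,0],0],[[0.01,-0.1,0],0]]'
```

```text
time: 17.75
tcp_pos: [0.6068, -0.1675, 0.0959]
eef_rot: [-0.09, 1.569, 0.089]
ft_force: [0.3, -0.9, -1.2]
opening: 0.0094
time: 18.05
tcp_pos: [0.607, -0.1683, 0.096]
eef_rot: [-0.09, 1.569, 0.089]
ft_force: [-0.4, -0.3, -3.4]
opening: 0.0096
```

```bash
python3 snap.py side d11;python3 snap.py wrist w11; python3 -c "
from h import *
crop('pics/w11.png','pics/w11z.png',120,30,340,230,3)
crop('pics/d11.png','pics/d11z.png',130,140,250,220,6)"
```

```text
[ 0.607  -0.1683  0.096 ] [ 0.54  0.59 -0.49  1.68  0.33  0.95  0.04] 0.009648830669585775 18.05
[ 0.607  -0.1684  0.096 ] [ 0.54  0.59 -0.49  1.68  0.33  0.95  0.04] 0.010037629845776169 18.1
```

View pics/d11z.png

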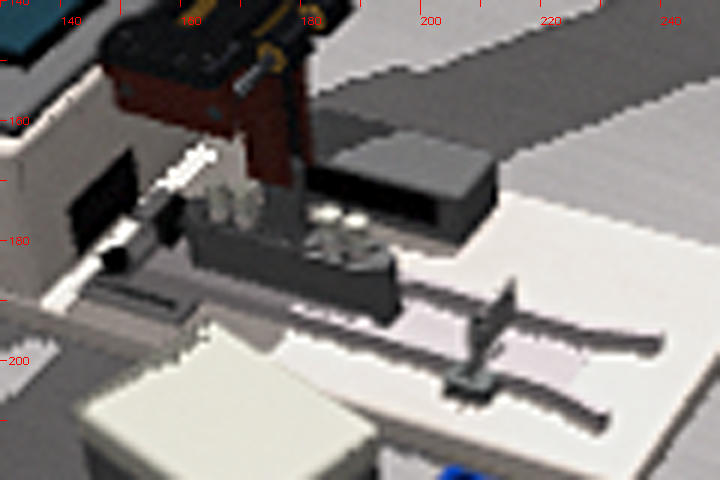

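View pics/w11z.png

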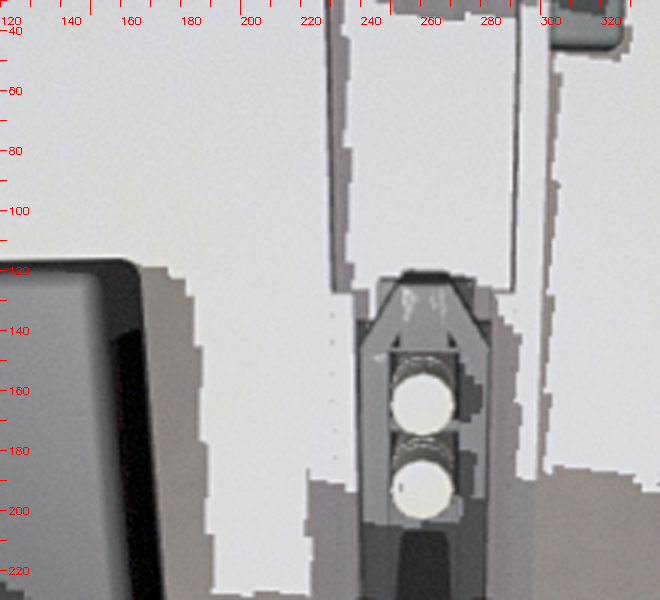

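The gate has sprung shut behind (side ≈(211,192)); the nose is close to the buffer (side ≈(160,178)). Feeling on in 1 mm steps.

```bash
python3 -m jog '[[[0.01,-0.1,0],0],[[0.01,-0.1,0],0],[[0.01,-0.1,0],0]]';  python3 -m jog '[[[0.01,-0.1,0],0],[[0.01,-0.1,0],0],[[0.01,-0.1,0],0]]'
```

```text
time: 18.45
tcp_pos: [0.6071, -0.1692, 0.096]
eef_rot: [-0.089, 1.569, 0.09]
ft_force: [-0.1, 1.2, -1.5]
opening: 0.0095
time: 18.75
tcp_pos: [0.6072, -0.1702, 0.096]
eef_rot: [-0.089, 1.569, 0.089]
ft_force: [-0.1, 0.5, -2.1]
opening: 0.0095
```

```bash
python3 -m jog '[[[0.01,-0.1,0],0],[[0.01,-0.1,0],0],[[0.01,-0.1,0],0]]';  python3 -m jog '[[[0.01,-0.1,0],0],[[0.01,-0.1,0],0],[[0.01,-0.1,0],0]]'
```

```text
time: 19.05
tcp_pos: [0.6073, -0.1713, 0.096]
eef_rot: [-0.09, 1.569, 0.089]
ft_force: [-0.1, 0.5, -2.7]
opening: 0.0097
time: 19.35
tcp_pos: [0.6074, -0.1723, 0.096]
eef_rot: [-0.089, 1.569, 0.089]
ft_force: [0.4, 0.5, -2.5]
opening: 0.0098
```

```bash
python3 -m jog '[[[0.01,-0.1,0],0],[[0.01,-0.1,0],0],[[0.01,-0.1,0],0]]';  python3 -m jog '[[[0.01,-0.1,0],0],[[0.01,-0.1,0],0],[[0.01,-0.1,0],0]]'
```

```text
time: 19.65
tcp_pos: [0.6075, -0.1733, 0.096]
eef_rot: [-0.09, 1.569, 0.089]
ft_force: [-0.2, 1.3, -3.1]
opening: 0.0097
time: 19.95
tcp_pos: [0.6076, -0.1743, 0.096]
eef_rot: [-0.09, 1.569, 0.089]
ft_force: [0.7, 0.2, -3.4]
opening: 0.0096
```

```bash
python3 -m jog '[[[0.01,-0.1,0],0],[[0.01,-0.1,0],0],[[0.01,-0.1,0],0]]';  python3 -m jog '[[[0.01,-0.1,0],0],[[0.01,-0.1,0],0],[[0.01,-0.1,0],0]]'
```

```text
time: 20.25
tcp_pos: [0.6077, -0.175, 0.0961]
eef_rot: [-0.089, 1.569, 0.09]
ft_force: [0.1, 1.4, -3.0]
opening: 0.0094
time: 20.55
tcp_pos: [0.6079, -0.1754, 0.0962]
eef_rot: [-0.089, 1.569, 0.09]
ft_force: [-0.9, 3.5, -0.5]
opening: 0.0097
```

```bash
python3 snap.py side d12;python3 snap.py scene s12; python3 -c "
from h import *
crop('pics/s12.png','pics/s12z.png',130,180,250,260,6)
crop('pics/d12.png','pics/d12z.png',130,140,250,220,6)"
```

```text
[ 0.6079 -0.1754  0.0962] [ 0.54  0.6  -0.49  1.67  0.33  0.95  0.05] 0.0096749109778741 20.55
[ 0.6079 -0.1755  0.0962] [ 0.54  0.6  -0.49  1.67  0.33  0.95  0.05] 0.009981526168855967 20.6
```

View pics/d12z.png

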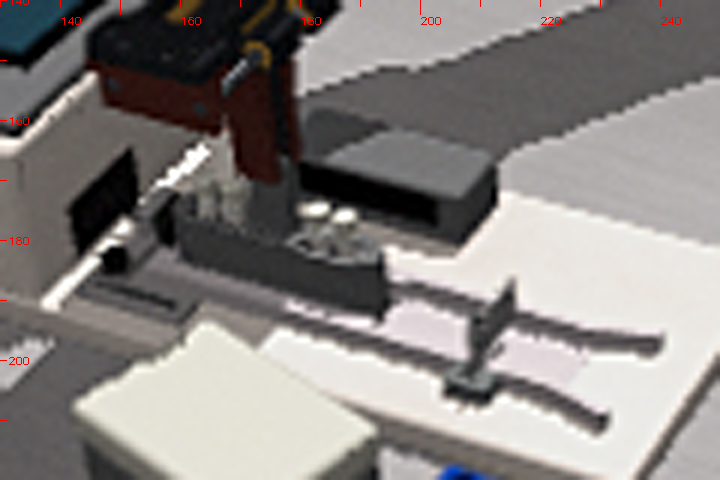

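View pics/s12z.png

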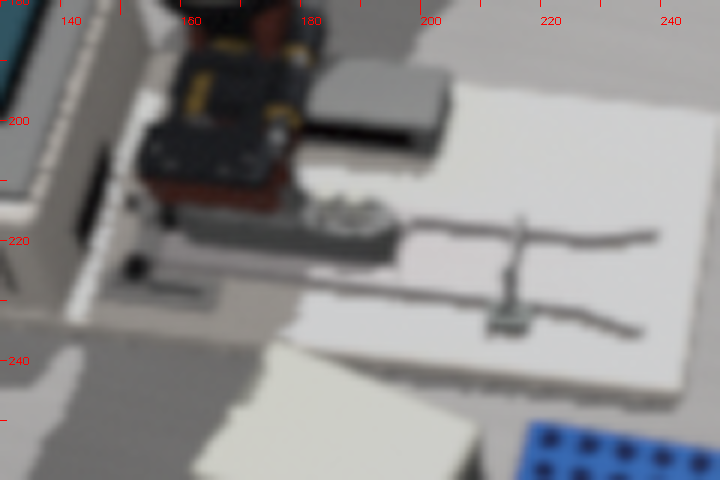

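Contact with the buffer now (force rising, tool stalling). Seat it gently.

```bash
python3 -m jog '[[[0,-0.05,0.02],0],[[0,-0.05,0.02],0],[[0,-0.05,0.02],0]]'; python3 -m jog '[[[0,0,0],0],[[0,0,0],0]]'
```

```text
time: 20.95
tcp_pos: [0.6079, -0.1759, 0.0964]
eef_rot: [-0.089, 1.569, 0.091]
ft_force: [-1.4, 5.7, -0.0]
opening: 0.0096
time: 21.15
tcp_pos: [0.608, -0.1759, 0.0964]
eef_rot: [-0.089, 1.569, 0.091]
ft_force: [-1.4, 5.8, 0.6]
opening: 0.0098
```

```bash
python3 -m jog '[[[0,-0.05,0.02],0],[[0,-0.05,0.02],0],[[0,-0.05,0.02],0],[[0,-0.05,0.02],0]]'; python3 snap.py wrist w13; python3 -c "
from h import *
crop('pics/w13.png','pics/w13z.png',120,30,340,230,3)"
```

```text
time: 21.55
tcp_pos: [0.608, -0.1761, 0.0965]
eef_rot: [-0.089, 1.569, 0.091]
ft_force: [-1.2, 5.9, 0.1]
opening: 0.0097
[ 0.608  -0.1761  0.0965] [ 0.55  0.6  -0.49  1.67  0.33  0.95  0.05] 0.009744364955049864 21.55
```

View pics/w13z.png

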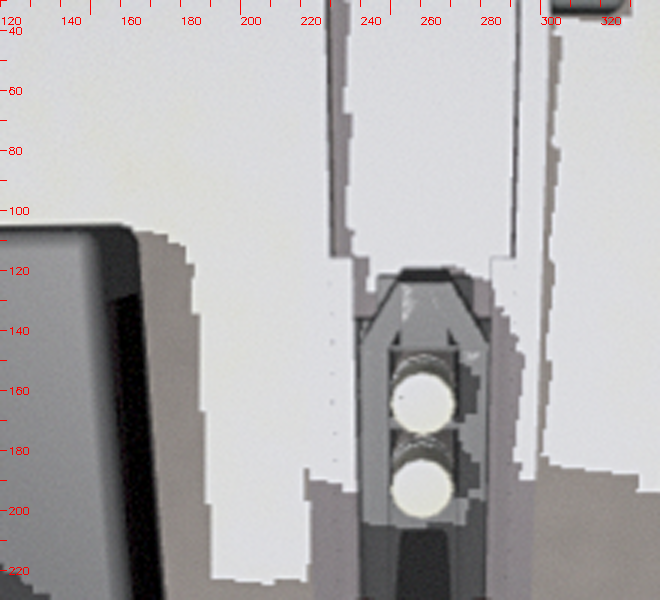

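```bash
python3 -m jog '[[[0,0,0],0],[[0,0,0],0],[[0,0,0],0],[[0,0,0],0],[[0,0,0],0]]' -0.5; python3 snap.py wrist w14; python3 -c "
from h import *
crop('pics/w14.png','pics/w14z.png',120,30,340,290,3)"
```

```text
time: 22.1
tcp_pos: [0.6079, -0.1776, 0.0965]
eef_rot: [-0.09, 1.569, 0.089]
ft_force: [-1.1, 0.4, 0.5]
opening: 0.0461
[ 0.6079 -0.1776  0.0965] [ 0.55  0.6  -0.49  1.67  0.33  0.95  0.05] 0.04608689601302755 22.1
```

View pics/w14z.png

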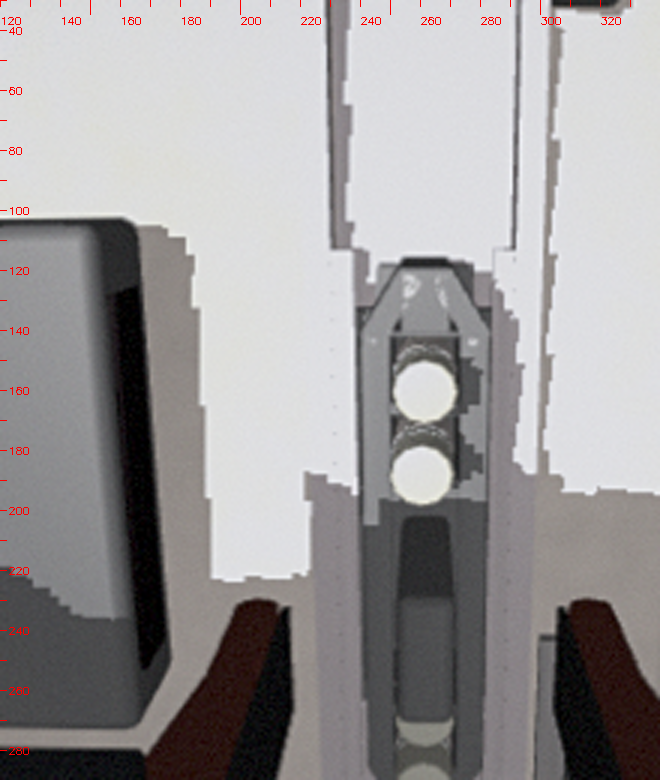

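The carrier stands flat after release; the tail seems to have come back ~0.5 mm. To check the seating, I regrip lower (less tipping) and feel for the gap.

```bash
python3 -m jog '[[[0,0.1,-0.4],0],[[0,0.1,-0.7],0],[[0,0.1,-0.7],0],[[0,0.1,-0.7],0]]' && python3 -m jog '[[[0,0,0],0],[[0,0,0],0],[[0,0,0],0],[[0,0,0],0],[[0,0,0],0]]' 1; python3 -m jog '[[[0,-0.05,0],0],[[0,-0.05,0],0],[[0,-0.05,0],0]]'
```

```text
time: 22.55
tcp_pos: [0.6077, -0.1761, 0.0892]
eef_rot: [-0.09, 1.569, 0.09]
ft_force: [0.3, -0.5, 0.5]
opening: 0.0656
time: 23.05
tcp_pos: [0.6079, -0.1762, 0.0895]
eef_rot: [-0.09, 1.569, 0.089]
ft_force: [-0.3, 0.3, -0.3]
opening: 0.0292
time: 23.35
tcp_pos: [0.6079, -0.1766, 0.0894]
eef_rot: [-0.09, 1.569, 0.09]
ft_force: [0.6, -0.7, -0.8]
opening: 0.0098
```

```bash
python3 -m jog '[[[0,-0.05,0],0],[[0,-0.05,0],0],[[0,-0.05,0],0]]';python3 -m jog '[[[0,-0.05,0],0],[[0,-0.05,0],0],[[0,-0.05,0],0]]'
```

```text
time: 23.65
tcp_pos: [0.6079, -0.1767, 0.0894]
eef_rot: [-0.089, 1.569, 0.09]
ft_force: [0.3, 1.4, 0.2]
opening: 0.0099
time: 23.95
tcp_pos: [0.6079, -0.1771, 0.0895]
eef_rot: [-0.089, 1.569, 0.09]
ft_force: [0.6, 3.8, -0.5]
opening: 0.0098
```

```bash
python3 -m jog '[[[0,-0.05,0],0],[[0,-0.05,0],0],[[0,-0.05,0],0]]';python3 -m jog '[[[0,-0.04,0],0],[[0,-0.04,0],0],[[0,-0.04,0],0]]'
```

```text
time: 24.25
tcp_pos: [0.6079, -0.1775, 0.0895]
eef_rot: [-0.089, 1.569, 0.09]
ft_force: [-0.1, 6.0, 0.1]
opening: 0.0095
time: 24.55
tcp_pos: [0.6079, -0.1776, 0.0896]
eef_rot: [-0.089, 1.569, 0.091]
ft_force: [0.1, 5.4, 1.8]
opening: 0.0099
```

```bash
python3 -m jog '[[[0,0.06,0],0],[[0,0.06,0],0],[[0,0.06,0],0]]'; python3 -m jog '[[[0,0,0],0],[[0,0,0],0],[[0,0,0],0],[[0,0,0],0],[[0,0,0],0]]' -0.1;  python3 -m jog '[[[0,0,2],0],[[0,0,5],0],[[0,0,8],0],[[0,0,12],0],[[0,5,16],0],[[0,7,16],0],[[0,7,16],0],[[0,7,16],0],[[0,7,16],0]]'; python3 snap.py wrist w15; python3 snap.py side d15; python3 snap.py scene s15
```

```text
time: 24.85
tcp_pos: [0.6079, -0.1775, 0.0895]
eef_rot: [-0.089, 1.569, 0.09]
ft_force: [-0.3, 5.3, 1.9]
opening: 0.0096
time: 25.35
tcp_pos: [0.6078, -0.1784, 0.0894]
eef_rot: [-0.089, 1.569, 0.089]
ft_force: [0.4, 0.2, -0.0]
opening: 0.0461
time: 26.25
tcp_pos: [0.6074, -0.1095, 0.2487]
eef_rot: [-0.089, 1.57, 0.088]
ft_force: [-0.7, -1.6, 0.1]
opening: 0.0482
[ 0.6074 -0.1095  0.2487] [ 0.49  0.43 -0.55  1.55  0.24  1.23  0.02] 0.04818845633951606 26.25
[ 0.6074 -0.1096  0.2485] [ 0.49  0.43 -0.55  1.55  0.24  1.23  0.02] 0.048320836187345485 26.3
[ 0.6074 -0.1096  0.2485] [ 0.49  0.43 -0.55  1.55  0.24  1.23  0.02] 0.048260964738646286 26.35
```

View pics/w15.png

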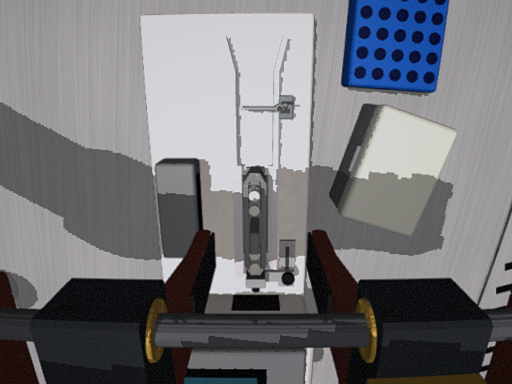

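View pics/d15.png

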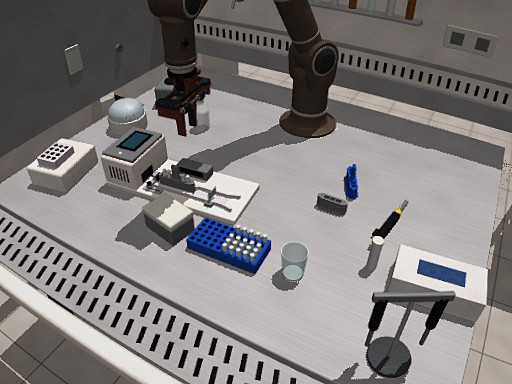

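```bash
python3 -m jog '[[[0,-4,0],0],[[0,-8,0],0],[[0,-12,0],0],[[0,-16,0],0],[[0,-18,0],0],[[0,-18,0],0],[[0,-18,0],0]]'; python3 snap.py wrist w16; python3 -c "
from h import *
crop('pics/w16.png','pics/w16z.png',190,10,350,150,5)"
```

```text
time: 27.1
tcp_pos: [0.608, -0.2866, 0.249]
eef_rot: [-0.088, 1.569, 0.091]
ft_force: [-0.5, 0.9, 0.2]
opening: 0.0483
[ 0.608  -0.2866  0.249 ] [ 0.69  0.52 -0.5   1.41  0.25  1.28  0.29] 0.04834089441257873 27.1
```

View pics/w16z.png

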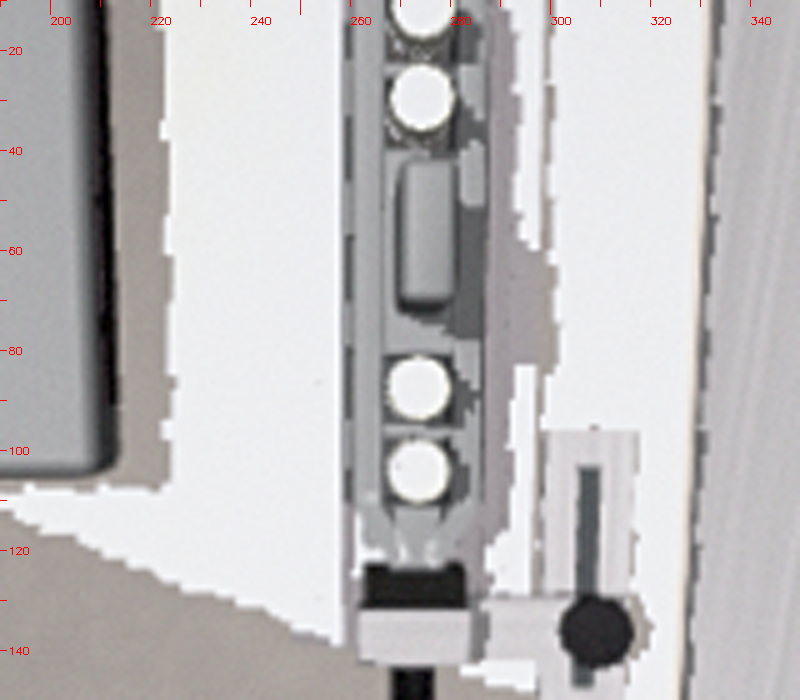

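The close view shows the nose flat on the black buffer at (272,123), with no gap and no plunger showing. All four caps are in their pockets, the carrier is straight, and the gate is shut in w15 at (265,107). Quick bystander check, then hand in.

```bash
python3 - <<'E'
from h import *
a=cv2.imread('pics/side0.png');b=cv2.imread('pics/d15.png')
m=(cv2.absdiff(a,b).max(2)>60).astype(np.uint8)
n,l,st,c=cv2.connectedComponentsWithStats(m)
print([st[i].tolist() for i in range(1,n) if st[i,4]>25])
from plant import order
print(order.job_done())
E
```

```text
[[186, 0, 22, 16, 240], [274, 0, 16, 34, 72], [187, 17, 8, 21, 120], [289, 42, 6, 16, 59], [331, 45, 7, 23, 57], [166, 50, 31, 16, 288], [146, 67, 137, 105, 3876], [111, 98, 32, 16, 357], [128, 112, 18, 11, 28], [99, 124, 14, 15, 67], [159, 164, 36, 23, 295], [158, 179, 38, 15, 246], [143, 191, 45, 26, 522], [288, 209, 45, 35, 894], [115, 211, 38, 39, 689]]
the job is handed in; nothing more can be done
None
```

I loaded the carrier into the reader and handed the job in at about 27 s of the 48 s allowed. No verdict is reported back.

**What I did:** I gripped the grey carrier with the four white vials by its handle and set it on the lane floor in front of the gate. I then slid it in, and its side held the gate open as it passed. I felt for the stop in 1 mm steps and met it with the carrier origin at about reader x = 0.168 m. I seated it with about 6 N, released it, regripped lower and pressed again. The nose met the buffer within about 0.3 mm of travel, so it had stayed home after the first release. Then I let go and moved clear.

**Last checks:**
- **Seating:** the close wrist view shows the nose on the buffer with no visible gap, and the carrier straight. The plunger's travel cannot be read directly; I infer it is in because it does not show.
- **Vials and gate:** all four caps are in their pockets, and the gate is shut behind the carrier.
- **Bystanders:** the before-and-after side picture differs at the arm and its shadows, the carrier's old place and the lane. It also differs by the tip box, which I put down to shadow. I did not measure any bystander's position again.

**What disagreed or was less clean:**
- **Stop position:** my camera estimate put home at about 0.160 m, roughly 8 mm short of where I felt the stop.
- **Gate push:** the tool read up to about 8 N along the lane and 8 N pressing down while the gate opened. Both fell after I raised the tool slightly.
- **Final back-off:** the last small back-off did not lower the push, so I released from about 5 N. The pictures taken afterwards show the nose still on the buffer.

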